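Sweep loose caps into the catch tray

TASK

Three loose black screw caps are lying on the lab bench. Sweep all three with the fingers along the bench through the open front of the low steel catch tray until each lies fully inside it; only push them gently, do not pinch or lift them. Leave the standing vials, the bottle and the tube rack where they are, and finish clear of everything.

Things in the scene. Friction and masses are not known exactly. Their poses are not given: they have to be found in the camera images.
- tray: low catch tray fixed to the bench: three upright steel walls 22 mm high, 4 mm thick, no front wall, floor level with the bench (no lip). Inside 160 mm wide (its y) and 100 mm deep (its x). Origin at the centre of the inside, at bench height; x points from the open front (x = -50 mm) to the back wall (inner face x = +50 mm); side walls' inner faces at y = +80 and -80 mm
- cap_wide: loose black plastic screw cap lying flat on the bench, a plain ribbed disc 32 mm across and 14 mm high, 10 to 20 g; origin at the centre of its underside, z up. It slides when pushed from the side. Lies in the sweeping area 90 to 150 mm in front of the tray's mouth. The widest of the three.
- cap_a: loose black plastic screw cap lying flat on the bench, a plain ribbed disc 25 mm across and 14 mm high, 10 to 20 g; origin at the centre of its underside, z up. It slides when pushed from the side. Lies in the sweeping area 90 to 150 mm in front of the tray's mouth
- cap_b: loose black plastic screw cap lying flat on the bench, a plain ribbed disc 25 mm across and 14 mm high, 10 to 20 g; origin at the centre of its underside, z up. It slides when pushed from the side. Lies in the sweeping area 90 to 150 mm in front of the tray's mouth
- vial_mid: small amber glass vial standing upright with a white lid, 15 mm across, 42 mm tall, 20 g, origin at the centre of its underside. It stands in front of the tray's mouth (40 to 60 mm from it), between the paths of two caps; easily knocked over; leave it
- vial_side: the same kind of vial, 15 mm across, 42 mm tall, standing beside one end of the tray's mouth, about 50 mm outside the side wall; origin at the centre of its underside; leave it
- bottle: reagent bottle with a black cap, standing upright, 48 mm across, 85 mm tall, origin at the centre of its underside; beside the tray on the other side; leave it
- rack: grey tube rack, 70 mm (its x) by 150 mm (its y), 86 mm tall with its red-capped tubes, standing behind the tray; origin at the centre of its underside; leave it
Mind the look-alikes: they are no part of the job. Of the things like the bottle, leave any that is purple; of the rest the larger one is meant.

How it is judged (in metres and radians):
At the end, for the whole second after the job is handed in: All three caps lie at rest inside the tray's walls, each wholly past the line of the open front (3 mm allowed), down at bench height (origin below 20 mm); both vials, the bottle and the rack stand upright (within 0.2 rad) within 20 mm of where they were (x of cap_wide in the frame of tray between -0.037 and 0.05 m and y of cap_wide in the frame of tray between -0.08 and 0.08 m and height (world z) of each of cap_wide, cap_a, cap_b below 0.02 m and linear speed of each of cap_wide, cap_a, cap_b below 0.02 m/s and x of cap_a in the frame of tray between -0.0405 and 0.05 m and y of cap_a in the frame of tray between -0.08 and 0.08 m and x of cap_b in the frame of tray between -0.0405 and 0.05 m and y of cap_b in the frame of tray between -0.08 and 0.08 m and distance of each of vial_mid, vial_side, bottle, rack from where it was at the start of the episode below 0.02 m and angle between each of vial_mid, vial_side, bottle, rack's own z axis and vertical below 0.2 rad); the robot touches nothing.
It fails at once if a cap is pinched or squeezed hard (over 15 N between it and the fingers) (contact force between any of cap_wide, cap_a, cap_b and the fingers above 15 N).
It fails at once if a cap is lifted off the bench (height (world z) of any of cap_wide, cap_a, cap_b above 0.02 m).
It fails at once if a standing vial, the bottle or the tube rack is shifted by more than 20 mm or tipped (distance of any of vial_mid, vial_side, bottle, rack from where it was at the start of the episode above 0.02 m or angle between any of vial_mid, vial_side, bottle, rack's own z axis and vertical above 0.3 rad).
It also fails if it takes over 51 s, if anything falls off the work surface, if the arm or the gripper's body presses on something with over 40 N, if the wrist force passes 120 N, or if a joint passes its speed limit or range.

ROBOT

A 6-joint arm with a two-finger parallel gripper is mounted at the origin on the work surface. World frame = base frame: x ahead of the robot, y to its left, z up, the work surface at z = 0. Lengths are in mm, angles in degrees, forces in N, time in s.
With the tool pointing down it reaches from about 350 to 850 mm from the base axis. Payload 8.1 kg.
Tool frame: the origin (TCP) lies midway between the tips of the shut fingers; the grasp point (between the pads) lies 19 mm behind it; z points along the fingers, y is the line along which they close (so a half turn about z gives the same grasp; the last joint's range is limited). The gripper opens to 85 mm and grips with 20 to 120 N. Pads are 22 mm wide; open, the fingers measure 114 mm over their backs; the gripper's body (76 mm by 85 mm) begins 54 mm behind the grasp point. The pads swing forward as they close: fully open they stand 13 mm farther back than shut.
Start: joints at [-76.054, 7.471, 85.268, -0, 87.261, -4.893], TCP at [193.765, -567.856, 231.292] pointing down, gripper open.
Joint ranges: [-169.43, 169.43], [-51.17, 129.36], [1.28, 143.12], [-76.62, 256.62], [0, 156.53], [-152.29, 152.29]. Speed limits (degrees/s): [136.94, 136.94, 159.86, 180, 180, 180].

INTERFACE

Orientations are given as [roll, pitch, yaw] about the fixed x, y, z axes, in that order (R = Rz(yaw) Ry(pitch) Rx(roll)).
In Python, from bench import r gives the robot as it stands. The module is installed in compiled form; this text tells all that it offers.
- The arm moves only by the tool jog_arm, never from a script. Its argument "rows" is a list of rows, each a list of 2 entries, a list of its own where there are three numbers: the shift along the tool's x, y, z in mm, then the turn, a rotation vector about the tool's x, y, z in rad. A call has 1 to 10 rows; each row is the pose to reach, as a shift and turn from the pose commanded when the call began, along the tool's axes at that moment; what a row does not reach only later rows make up. A row lasts 1/10 s, in which the tool goes at most 50 mm and 8.59 degrees, less where a joint would pass 70% of its speed; a pose out of reach is approached as far as the arm can. A call with a gripper value outside its range is refused whole. "grip" is the finger opening in mm, from 0 to 85.4, set as the call begins (left out, the last holds). The fingers move at their own pace and stop on an object; "force" is the grip in N (left out, the last holds). Time passes only in rows, so rows that repeat a pose let the fingers close. It gives the time, the measured TCP pose, the force, the opening and the grip force at its end, in the units of the state.
- r.sense(): the state, without advancing time (a new reading comes with each control period).
- r.snapshot(name): name is "side" or "top" or "wrist"; returns (picture, depth): 400x640x3 uint8, blue, green, red; 400x640 float32, mm along the optical axis (not along the pixel's ray), 0 where there is no reading.
- r.camera_params(name): a dict with "fx", "fy", "cx", "cy" (pixels), "pose" (4x4, takes a point from camera to world coordinates); the wrist camera has in their place "tool_from_camera" (4x4, takes a point from camera to tool coordinates, whose origin is the TCP and whose axes are the flange's). Camera axes: x right, y down, z forward; pixel columns grow to the right and rows downward; lengths in mm; the calibration is good to about 2 mm. A picture is of the moment at which its call begins: read the wrist's pose just before it. camera_params takes no time and is no camera call.
- r.hand_in(): hands the job in; it is judged then, once.
The state is a dict: "time": time; "joint_pos": joint angles; "qd": joint speeds; "joint_efforts": joint torques, N m; "tool_pos": TCP position; "tcp_rot": TCP orientation; "ft_force": force on the tool from outside, world axes, zero at the start; "wrist_torque": the same for the moment, N m; "finger_gap": finger opening in mm; "grip_force": force on a finger pad.
Only numpy, scipy, OpenCV 4.12 (cv2) and the standard library are available. Lean on these libraries where they do the work, as an engineer would, in place of code of your own. Each camera call takes 0.05 s, during which the arm holds its last target. There are 200 camera calls.

## Working session

There is one attempt and no reset: what is moved stays moved. The work goes in short steps, Python scripts to look and compute and a tool call to move; the robot and the scene stay as the last step left them, time stands still between calls to the robot, and variables do not carry over. Pictures are saved under pics/ and viewed, at most 10 in all, crops included, and the job is handed in when it is done.

Besides the shell and the picture viewer there is one more tool, called after ">>>" as a command line: name --argument value ..., lists and objects as JSON in quotes. jog_arm: Moves the arm, as the interface text tells. Its arguments: {"type":"object","properties":{"rows":{"type":"array"},"grip":{"type":"number"},"force":{"type":"number"}},"required":["rows"]}

```bash
mkdir -p pics; cat > h.py <<'E'
import numpy as np,cv2
from bench import r
def ray(c,u,v,z,P=None):
    k=r.camera_params(c); P=k["pose"] if P is None else P; P=np.array(P)
    d=P[:3,:3]@np.array([(u-k["cx"])/k["fx"],(v-k["cy"])/k["fy"],1]); o=P[:3,3]
    return o+d*(z-o[2])/d[2]
E
python3 - <<'E'
from h import *
for n in("top","side"):
    p,d=r.snapshot(n); cv2.imwrite(f"pics/{n}0.png",p); np.save(f"{n}0.npy",d)
    k=r.camera_params(n); print(n,k["fx"],np.round(k["pose"],2).tolist())
s=r.sense();print(s["time"],s["tool_pos"],s["tcp_rot"],s["finger_gap"])
E
```

```text
top 438.99662773532094 [[-0.02, -0.99, 0.15, 519.64], [-1.0, 0.02, -0.03, 139.18], [0.03, -0.15, -0.99, 784.3], [0.0, 0.0, 0.0, 1.0]]
side 416.83477896433607 [[0.99, -0.07, 0.09, 533.59], [-0.11, -0.52, 0.85, -505.69], [-0.02, -0.85, -0.52, 429.23], [0.0, 0.0, 0.0, 1.0]]
0.1 [ 193.6343825  -567.37128832  230.33082716] [-1.79903797e+02 -7.22333967e-03  1.88392275e+01] 85.29560848899617
```

View pics/top0.png

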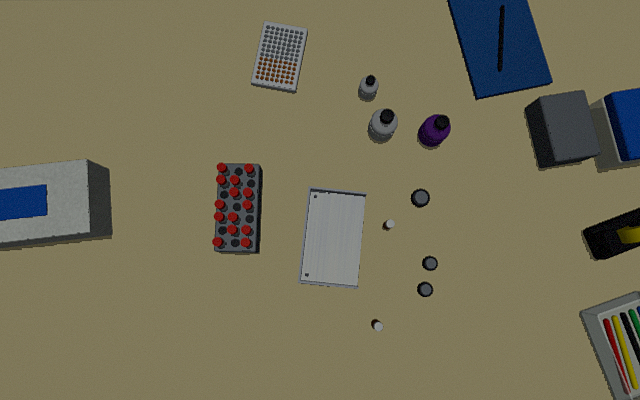

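View pics/side0.png

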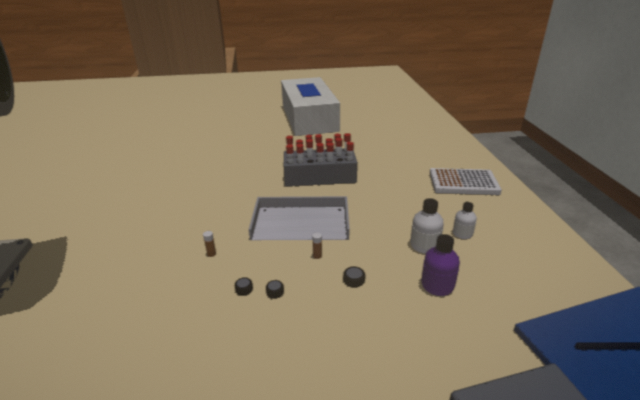

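The top view shows the wide cap at (420,198), small caps at (430,263) and (425,289), vial_mid at (389,225), vial_side at (377,325), and the tray with corners near (310,189), (366,192), (357,286), (301,284), its mouth to the image right. In the side view, the same caps lie in front of the tray.

```bash
python3 - <<'E'
from h import *
p=cv2.imread("pics/top0.png");g=p.max(2)
for n,(u,v),z in[("wide",(420,198),14),("a",(430,263),14),("b",(425,289),14)]:
    R=18;c=(g[v-R:v+R,u-R:u+R]<95).astype(np.uint8)
    _,l,st,ce=cv2.connectedComponentsWithStats(c)
    i=1+st[1:,4].argmax();q=ce[i]+[u-R,v-R];print(n,q.round(1),st[i],ray("top",*q,8).round(1))
for n,q,z in[("vmid",(390,224.5),42),("vside",(377.5,325.5),42),("bottle",(387,117),85),("rightlobottle",(380,131),0),("t_bl",(310,189),22),("t_mouthL",(366,192),22),("t_mouthR",(357.5,287),22),("t_br",(301,284),22)]:
    print(n,ray("top",*q,z).round(1))
cv2.imwrite("pics/c.png",cv2.resize(p[170:350,285:455],None,fx=3.3,fy=3.3,interpolation=cv2.INTER_CUBIC))
E
```

```text
wide [419.8 197.6] [  8   8  20  20 296] [627.1 -51.3   8. ]
a [429.4 262.9] [ 10  10  16  16 197] [511.  -61.9   8. ]
b [424.6 288.8] [ 10  10  17  16 206] [466.7 -50.8   8. ]
vmid [577.3  10.6  42. ]
vside [412.1  38.6  42. ]
bottle [752.8  15.   85. ]
rightlobottle [754.4  14.1   0. ]
t_bl [644.1 145.5  22. ]
t_mouthL [636.9  47.   22. ]
t_mouthR [473.5  67.5  22. ]
t_br [480.8 163.5  22. ]
```

View pics/c.png

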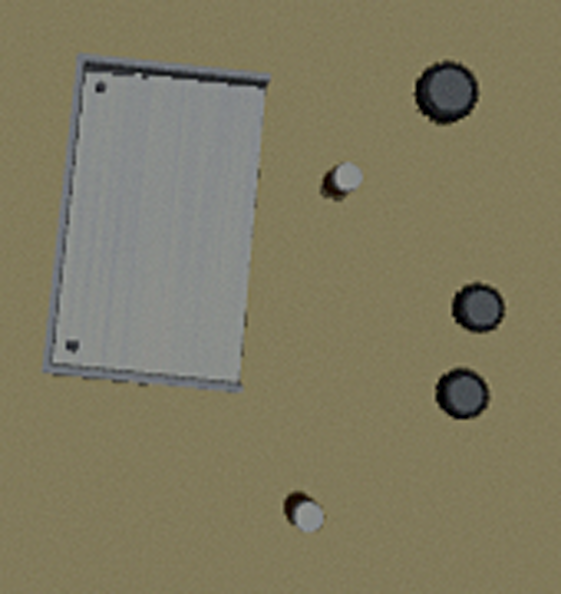

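The crop confirms the layout: tray outer corners at crop (82,57), (269,76), (240,389), (46,373), mid vial near (345,180), caps unobstructed. I will push each cap with the fingers set 10 mm apart as a two-point cradle.

```bash
cat >> h.py <<'E'
from scipy.spatial.transform import Rotation as Ro
C=[ray("top",285+x/3.3,170+y/3.3,22)[:2] for x,y in((82,57),(269,76),(240,389),(46,373))]
U=(C[0]+C[3])-(C[1]+C[2]); U/=np.linalg.norm(U); V=np.array([U[1],-U[0]]); M=(C[1]+C[2])/2
def tf(p): d=np.array(p[:2])-M; return np.array([d@U,d@V])   # depth past mouth, lateral
def wd(a): return M+a[0]*U+a[1]*V
def jog(x,y,z,yaw):
    s=r.sense();R=Ro.from_euler("xyz",s["tcp_rot"],degrees=True)
    return (R.inv().apply(np.array([x,y,z])-s["tool_pos"])).round(1),(R.inv()*Ro.from_euler("xyz",[180,0,yaw],degrees=True)).as_rotvec().round(3)
def push(c,t,off,back=50):  # cap world pos, target in tray coords
    T=wd(t);d=T-c[:2];L=np.linalg.norm(d);d/=L
    return c[:2]-d*back, np.degrees(np.arctan2(d[1],d[0])), L+back-off
E
python3 - <<'E'
from h import *
print(M,U,[tf(c).round(1) for c in C],"vials",tf((577.3,10.6)),tf((412,38.6)))
for n,c,t,o in(("w",(627.1,-51.3),(25,46),26),("a",(511,-61.9),(28,-5),22),("b",(466.7,-50.8),(28,-45),22)):
    c=np.array(c);s,y,L=push(c,t,o);print(n,tf(c).round(1),"start",s.round(1),"yaw",y.round(1),"len",L.round(1),"end",tf(s+L*np.array([np.cos(np.radians(y)),np.sin(np.radians(y))])).round(1),jog(*s,80,y))
E
```

```text
[553.55012558  56.65092882] [0.11250772 0.99365085] [array([99.1, 83. ]), array([-1.2, 82.2]), array([  1.2, -82.2]), array([101.7, -83. ])] vials [-43.08650026  28.78016809] [ -33.86180318 -138.62053372]
w [-99.   85.2] start [ 636.7 -100.4] yaw 101.1 len 154.0 end [ 0.2 53.8] (array([ 570.1, -298.7,  150.9]), array([-1.000e-03, -1.000e-03, -1.436e+00]))
a [-122.6  -28.9] start [ 497.6 -110.1] yaw 74.5 len 180.5 end [ 6.3 -8.5] (array([ 435.4, -334.4,  150.9]), array([-0.001, -0.001, -0.972]))
b [-116.5  -74.2] start [451.3 -98.4] yaw 72.1 len 175.5 end [  6.4 -49.4] (array([ 395.3, -360.4,  151. ]), array([-0.001, -0.001, -0.93 ]))
```

>>> jog_arm --rows '[[[570, -299, 151], [0, 0, -1.436]], [[570, -299, 151], [0, 0, -1.436]], [[570, -299, 151], [0, 0, -1.436]], [[570, -299, 151], [0, 0, -1.436]], [[570, -299, 151], [0, 0, -1.436]], [[570, -299, 151], [0, 0, -1.436]], [[570, -299, 151], [0, 0, -1.436]], [[570, -299, 151], [0, 0, -1.436]], [[570, -299, 151], [0, 0, -1.436]], [[570, -299, 151], [0, 0, -1.436]]]' --grip 10

```text
time: 1.1
tool_pos: [529.6, -212.8, 116.3]
tcp_rot: [-180.0, -0.0, 101.5]
ft_force: [0.2, -1.3, 0.6]
finger_gap: 9.9
grip_force: 0.0
```

```bash
python3 - <<'E'
from h import *
print(jog(636.7,-100.4,60,101.1),r.sense()["finger_gap"])
E
```

```text
(array([ 88.9, 127.3,  56.3]), array([-0.   , -0.   ,  0.006])) 9.883412838355857
```

>>> jog_arm --rows '[[[89, 127, 56], [0, 0, 0]], [[89, 127, 56], [0, 0, 0]], [[89, 127, 56], [0, 0, 0]], [[89, 127, 56], [0, 0, 0]], [[89, 127, 56], [0, 0, 0]], [[89, 127, 56], [0, 0, 0]]]'

```text
time: 1.7
tool_pos: [635.6, -103.4, 60.9]
tcp_rot: [-179.9, 0.0, 101.1]
ft_force: [0.4, -0.4, 0.8]
finger_gap: 10.0
grip_force: 0.0
```

```bash
python3 - <<'E'
from h import *
print(jog(636.7,-100.4,5,101.1))
p,d=r.snapshot("top"); cv2.imwrite("pics/w1.png",cv2.resize(p[150:350,270:500],None,fx=2.5,fy=2.5))
E
```

```text
(array([ 2.7,  1.7, 55.9]), array([-0.001,  0.   ,  0.001]))
```

View pics/w1.png

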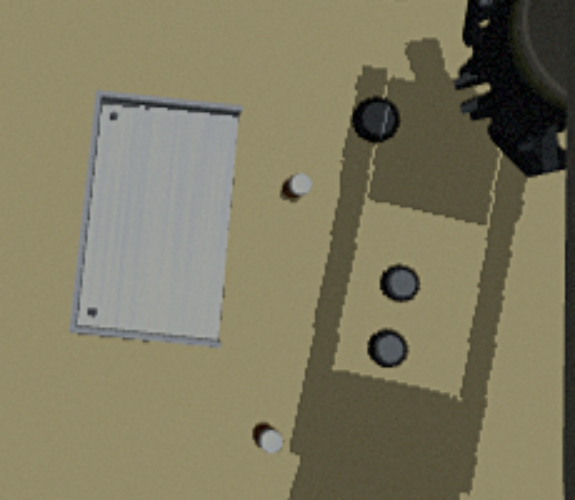

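The gripper is at the upper right behind the wide cap (crop 376,119), and nothing has been disturbed. I will lower it and push.

>>> jog_arm --rows '[[[1, 2, 20], [0, 0, 0]], [[1, 2, 40], [0, 0, 0]], [[1, 2, 50], [0, 0, 0]], [[1, 2, 55], [0, 0, 0]], [[1, 2, 55], [0, 0, 0]], [[1, 2, 55], [0, 0, 0]]]'

```text
time: 2.35
tool_pos: [638.6, -102.0, 7.3]
tcp_rot: [179.9, 0.0, 101.1]
ft_force: [-0.1, 0.9, -0.1]
finger_gap: 10.0
grip_force: 0.0
```

>>> jog_arm --rows '[[[6, 0, 0], [0, 0, 0]], [[12, 0, 0], [0, 0, 0]], [[17, 0, 0], [0, 0, 0]], [[22, 0, 0], [0, 0, 0]], [[27, 0, 0], [0, 0, 0]], [[33, 0, 0], [0, 0, 0]], [[40, 0, 0], [0, 0, 0]], [[47, 0, 0], [0, 0, 0]], [[54, 0, 0], [0, 0, 0]], [[61, 0, 0], [0, 0, 0]]]'

```text
time: 3.35
tool_pos: [626.1, -41.0, 6.1]
tcp_rot: [-180.0, -0.0, 101.1]
ft_force: [0.6, -0.1, -0.7]
finger_gap: 9.9
grip_force: 0.1
```

```bash
python3 - <<'E'
from h import *
s=r.sense();print(s["tool_pos"],s["ft_force"],tf(s["tool_pos"]))
p,d=r.snapshot("top"); cv2.imwrite("pics/w2.png",cv2.resize(p[150:350,270:500],None,fx=2.5,fy=2.5))
p,d=r.snapshot("side"); cv2.imwrite("pics/w2s.png",cv2.resize(p[160:330,170:450],None,fx=2.5,fy=2.5))
E
```

```text
[626.0525106  -40.97811731   6.07514759] [ 0.62059914 -0.05188322 -0.71908709] [-88.85210638  83.02607826]
```

View pics/w2s.png

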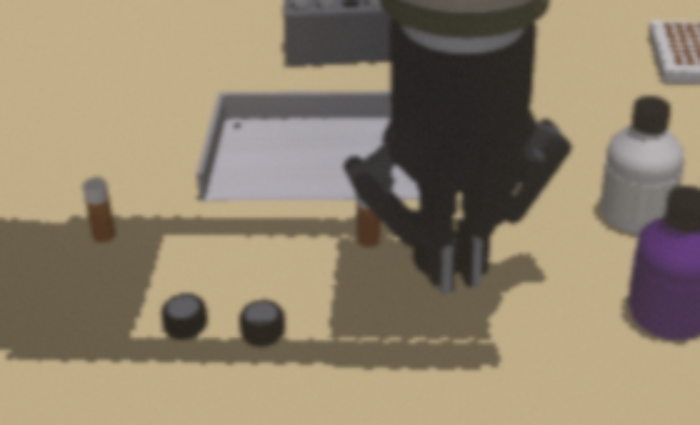

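The side crop shows the closed linkage spreading sideways like wings, about ±55 mm high up, close to vial_mid at crop (368,220). I will back off, turn the hand 90° and push the wide cap with the narrow finger side.

>>> jog_arm --rows '[[[-15, 0, 0], [0, 0, 0]], [[-35, 0, 0], [0, 0, 0]], [[-70, 0, -30], [0, 0, 0]], [[-75, 0, -60], [0, 0, 0.15]], [[-75, 0, -60], [0, 0, 0.3]], [[-75, 0, -60], [0, 0, 0.45]], [[-75, 0, -60], [0, 0, 0.6]], [[-75, 0, -60], [0, 0, 0.75]], [[-75, 0, -60], [0, 0, 0.9]], [[-75, 0, -60], [0, 0, 1.05]]]' --grip 0

```text
time: 4.45
tool_pos: [640.8, -117.7, 66.2]
tcp_rot: [180.0, 0.0, 40.5]
ft_force: [-0.8, -0.0, 0.1]
finger_gap: 0.0
grip_force: 0.0
```

>>> jog_arm --rows '[[[0, 0, 0], [0, 0, 0.14]], [[0, 0, 0], [0, 0, 0.28]], [[0, 0, 0], [0, 0, 0.42]], [[0, 0, 0], [0, 0, 0.52]], [[0, 0, 0], [0, 0, 0.52]], [[0, 0, 0], [0, 0, 0.52]]]'

```text
time: 5.05
tool_pos: [640.7, -116.8, 66.1]
tcp_rot: [180.0, -0.0, 11.3]
ft_force: [0.6, -0.3, -1.1]
finger_gap: 0.0
grip_force: 0.0
```

```bash
python3 - <<'E'
from h import *
p,d=r.snapshot("top"); cv2.imwrite("pics/w3.png",cv2.resize(p[150:350,270:500],None,fx=2.5,fy=2.5))
s=r.sense();print(s["tool_pos"],s["tcp_rot"],s["finger_gap"],tf(s["tool_pos"]))
g=p.max(2);m=(g<60).astype(np.uint8)
_,l,st,ce=cv2.connectedComponentsWithStats(m)
for i in range(1,len(st)):
    if 100<st[i,4]<500 and 370<ce[i][0]<450 and 180<ce[i][1]<310: 
        w=ray("top",*ce[i],8);print(ce[i],st[i],w,tf(w))
E
```

```text
[ 640.70990875 -116.43049693   66.09868901] [ 1.79989936e+02 -2.22440340e-03  1.12664279e+01] -0.09976453404768196 [-162.17635705  106.07938987]
[398.8        202.22222222] [391 193  19  19 135] [619.48791042 -12.95962002   8.        ] [-61.75007096  73.35086036]
```

View pics/w3.png

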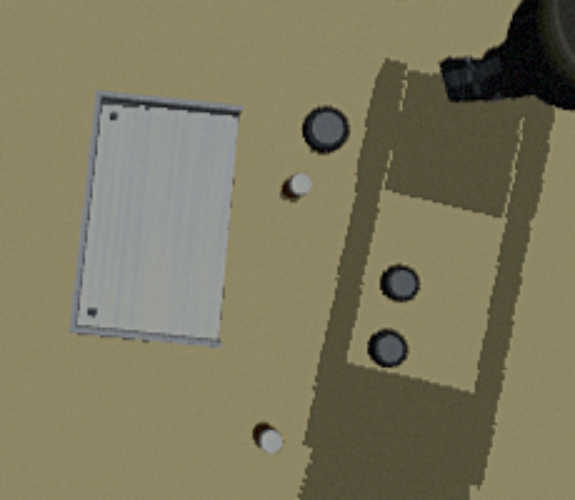

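The wide cap (crop 326,130) has moved as planned, and everything else is in place.

```bash
python3 - <<'E'
from h import *
s,y,L=push(np.array((619.5,-13)),(28,52),31,55);print(s,y,L,jog(*s,5,y-90))
E
```

```text
[626.13233492 -67.59864589] 96.92603359981518 116.29626892566966 (array([ -4.8, -50.7,  61.1]), array([ 0.   , -0.   ,  0.076]))
```

>>> jog_arm --rows '[[[-5, -25, 0], [0, 0, 0.076]], [[-5, -51, 15], [0, 0, 0.076]], [[-5, -51, 35], [0, 0, 0.076]], [[-5, -51, 50], [0, 0, 0.076]], [[-5, -51, 58], [0, 0, 0.076]], [[-5, -51, 61], [0, 0, 0.076]], [[-5, -51, 61], [0, 0, 0.076]]]'

```text
time: 5.8
tool_pos: [625.9, -66.7, 4.9]
tcp_rot: [-180.0, 0.0, 6.8]
ft_force: [0.5, 0.2, 0.1]
finger_gap: 0.4
grip_force: 0.0
```

>>> jog_arm --rows '[[[0, -6, 0], [0, 0, 0]], [[0, -12, 0], [0, 0, 0]], [[0, -17, 0], [0, 0, 0]], [[0, -21, 0], [0, 0, 0]], [[0, -25, 0], [0, 0, 0]], [[0, -30, 0], [0, 0, 0]], [[0, -37, 0], [0, 0, 0]], [[0, -45, 0], [0, 0, 0]], [[0, -53, 0], [0, 0, 0]], [[0, -61, 0], [0, 0, 0]]]'

```text
time: 6.8
tool_pos: [618.6, -4.8, 5.2]
tcp_rot: [180.0, -0.0, 6.8]
ft_force: [-0.3, -0.7, 1.0]
finger_gap: -0.1
grip_force: 0.5
```

```bash
python3 - <<'E'
from h import *
s=r.sense();print(s["tool_pos"],s["tcp_rot"],s["ft_force"],tf(s["tool_pos"]))
p,d=r.snapshot("top"); q,d=r.snapshot("side")
cv2.imwrite("pics/w4.png",np.hstack([cv2.resize(p[150:310,280:440],(400,400)),cv2.resize(q[170:310,230:370],(400,400))]))
E
```

```text
[618.60995475  -4.80483182   5.16254002] [ 1.79998861e+02 -5.40583527e-03  6.81170005e+00] [-0.31642972 -0.69558861  1.03854091] [-53.74583553  71.56100231]
```

View pics/w4.png

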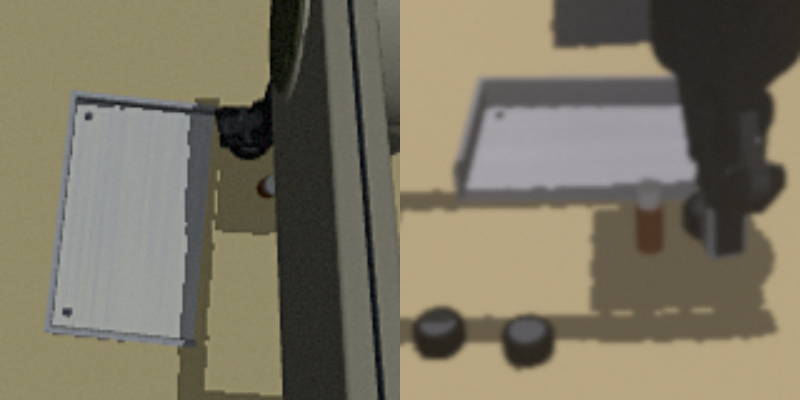

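Left: the hand is near the mouth and vial_mid stands at (266,187). Right: the cap is ahead of the finger at about (705,215), with a clear gap to the vial at (650,215). I will continue.

>>> jog_arm --rows '[[[0, -8, 0], [0, 0, 0]], [[0, -16, 0], [0, 0, 0]], [[0, -24, 0], [0, 0, 0]], [[0, -32, 0], [0, 0, 0]], [[0, -39, 0], [0, 0, 0]], [[0, -45, 0], [0, 0, 0]], [[0, -50, 0], [0, 0, 0]], [[0, -54, 0], [0, 0, 0]], [[0, -57, 0], [0, 0, 0]], [[0, -57, 0], [0, 0, 0]]]'

```text
time: 7.9
tool_pos: [611.9, 51.3, 5.1]
tcp_rot: [-180.0, 0.0, 6.8]
ft_force: [-0.7, 0.3, 1.1]
finger_gap: -0.1
grip_force: 0.0
```

>>> jog_arm --rows '[[[0, 5, 0], [0, 0, 0]], [[0, 10, -20], [0, 0, 0]], [[0, 10, -60], [0, 0, 0]], [[0, 40, -100], [0, 0, 0]], [[0, 90, -100], [0, 0, 0]], [[0, 140, -100], [0, 0, 0]], [[0, 170, -100], [0, 0, 0]], [[0, 170, -100], [0, 0, 0]]]'

```text
time: 8.7
tool_pos: [632.1, -123.0, 105.4]
tcp_rot: [179.9, -0.0, 6.5]
ft_force: [-0.2, 1.4, -0.1]
finger_gap: 0.0
grip_force: 0.0
```

```bash
python3 - <<'E'
from h import *
p,d=r.snapshot("top"); cv2.imwrite("pics/w5.png",cv2.resize(p[150:350,270:500],None,fx=2.5,fy=2.5))
for n,c,t in(("a",(511,-61.9),(28,-15)),("b",(466.7,-50.8),(28,-48))):
    s,y,L=push(np.array(c),t,27.5,50);print(n,s,y,L,jog(*s,80,y-90))
E
```

```text
a [ 500.81826265 -110.85234647] 78.25040989141299 173.7294906865062 (array([-129.1,  -24.7,   25.1]), array([ 0.  , -0.  ,  0.32]))
b [452.30043141 -98.68165018] 73.2622594681159 169.39711279405114 (array([-175.9,  -42.4,   25.1]), array([ 0.   , -0.   ,  0.407]))
```

View pics/w5.png

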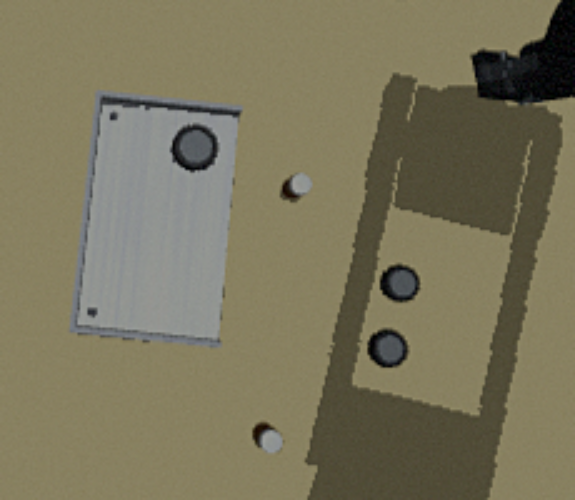

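The wide cap is fully inside the tray (crop 195,147) and both vials are unmoved. Cap_a is next, using the same flat push.

>>> jog_arm --rows '[[[-129, -10, 0], [0, 0, 0.32]], [[-129, -25, 0], [0, 0, 0.32]], [[-129, -25, 25], [0, 0, 0.32]], [[-129, -25, 45], [0, 0, 0.32]], [[-129, -25, 70], [0, 0, 0.32]], [[-129, -25, 85], [0, 0, 0.32]], [[-129, -25, 95], [0, 0, 0.32]], [[-129, -25, 100], [0, 0, 0.32]], [[-129, -25, 100], [0, 0, 0.32]], [[-129, -25, 100], [0, 0, 0.32]]]'

```text
time: 9.75
tool_pos: [501.8, -108.4, 5.9]
tcp_rot: [180.0, -0.1, -11.5]
ft_force: [1.1, 0.6, 0.5]
finger_gap: 0.1
grip_force: 0.0
```

```bash
python3 - <<'E'
from h import *
print(jog(500.8,-110.9,5,-11.75))
E
```

```text
(array([-0.5,  2.6,  0.9]), array([ 0.   , -0.001,  0.004]))
```

>>> jog_arm --rows '[[[0, -6, 0], [0, 0, 0]], [[0, -11, 0], [0, 0, 0]], [[0, -15, 0], [0, 0, 0]], [[0, -19, 0], [0, 0, 0]], [[0, -23, 0], [0, 0, 0]], [[0, -29, 0], [0, 0, 0]], [[0, -36, 0], [0, 0, 0]], [[0, -44, 0], [0, 0, 0]], [[0, -52, 0], [0, 0, 0]], [[0, -60, 0], [0, 0, 0]]]'

```text
time: 10.75
tool_pos: [513.1, -48.7, 5.1]
tcp_rot: [-180.0, 0.0, -11.5]
ft_force: [-0.3, 0.3, -0.5]
finger_gap: -0.0
grip_force: 0.1
```

>>> jog_arm --rows '[[[0, -8, 0], [0, 0, 0]], [[0, -16, 0], [0, 0, 0]], [[0, -24, 0], [0, 0, 0]], [[0, -32, 0], [0, 0, 0]], [[0, -40, 0], [0, 0, 0]], [[0, -48, 0], [0, 0, 0]], [[0, -56, 0], [0, 0, 0]], [[0, -63, 0], [0, 0, 0]], [[0, -69, 0], [0, 0, 0]], [[0, -74, 0], [0, 0, 0]]]'

```text
time: 11.75
tool_pos: [527.9, 23.6, 5.1]
tcp_rot: [180.0, 0.0, -11.5]
ft_force: [0.4, 0.6, 0.7]
finger_gap: 0.1
grip_force: 0.1
```

>>> jog_arm --rows '[[[0, -7, 0], [0, 0, 0]], [[0, -15, 0], [0, 0, 0]], [[0, -22, 0], [0, 0, 0]], [[0, -28, 0], [0, 0, 0]], [[0, -33, 0], [0, 0, 0]], [[0, -37, 0], [0, 0, 0]], [[0, -37, 0], [0, 0, 0]]]'

```text
time: 12.45
tool_pos: [535.3, 59.8, 5.1]
tcp_rot: [-180.0, -0.0, -11.5]
ft_force: [-0.4, -0.1, 0.9]
finger_gap: 0.1
grip_force: 0.0
```

>>> jog_arm --rows '[[[0, 5, 0], [0, 0, 0]], [[0, 10, -20], [0, 0, 0]], [[0, 10, -60], [0, 0, 0]], [[0, 40, -100], [0, 0, 0]], [[0, 90, -100], [0, 0, 0]], [[0, 140, -100], [0, 0, 0]], [[0, 180, -100], [0, 0, 0]], [[0, 180, -100], [0, 0, 0]]]'

```text
time: 13.25
tool_pos: [498.0, -122.0, 105.4]
tcp_rot: [179.9, -0.0, -11.8]
ft_force: [0.4, -0.4, 0.3]
finger_gap: -0.1
grip_force: 0.0
```

```bash
python3 - <<'E'
from h import *
p,d=r.snapshot("top"); cv2.imwrite("pics/w6.png",cv2.resize(p[150:350,270:500],None,fx=2.5,fy=2.5))
for n,c,t in(("b",(466.7,-50.8),(28,-48)),):
    s,y,L=push(np.array(c),t,27.5,50);print(n,s,y,L,jog(*s,5,y-90))
E
```

```text
b [452.30043141 -98.68165018] 73.2622594681159 169.39711279405114 (array([-49.5, -11.2, 100.2]), array([ 0.   , -0.   ,  0.086]))
```

View pics/w6.png

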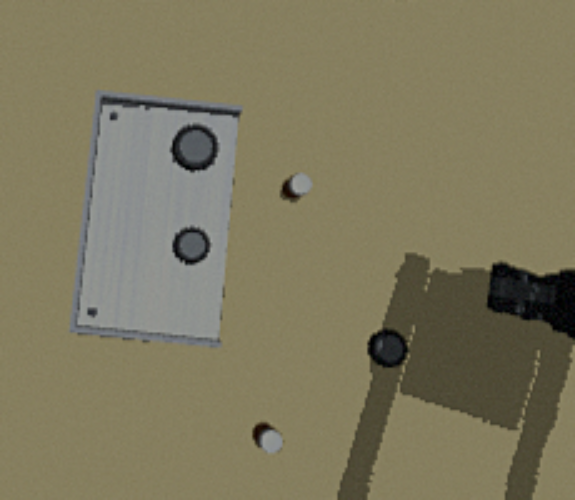

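Cap_a is in the tray (crop 191,245) and the vials are unmoved. Cap_b is at (388,349).

>>> jog_arm --rows '[[[-45, -5, 0], [0, 0, 0.086]], [[-50, -10, 20], [0, 0, 0.086]], [[-50, -10, 45], [0, 0, 0.086]], [[-50, -10, 70], [0, 0, 0.086]], [[-50, -10, 85], [0, 0, 0.086]], [[-50, -10, 95], [0, 0, 0.086]], [[-50, -10, 100], [0, 0, 0.086]], [[-50, -10, 100], [0, 0, 0.086]]]'

```text
time: 14.1
tool_pos: [452.0, -96.8, 4.8]
tcp_rot: [-180.0, 0.0, -16.4]
ft_force: [0.5, 0.2, 0.1]
finger_gap: 0.0
grip_force: 0.0
```

```bash
python3 - <<'E'
from h import *
print(jog(452.3,-98.7,5,-16.7))
E
```

```text
(array([ 0.8,  1.7, -0.2]), array([-0.   ,  0.001,  0.005]))
```

Remaining push length is 167 mm.

>>> jog_arm --rows '[[[0, -6, 0], [0, 0, 0]], [[0, -11, 0], [0, 0, 0]], [[0, -15, 0], [0, 0, 0]], [[0, -19, 0], [0, 0, 0]], [[0, -23, 0], [0, 0, 0]], [[0, -29, 0], [0, 0, 0]], [[0, -36, 0], [0, 0, 0]], [[0, -44, 0], [0, 0, 0]], [[0, -52, 0], [0, 0, 0]], [[0, -60, 0], [0, 0, 0]]]'

```text
time: 15.1
tool_pos: [469.4, -39.0, 5.1]
tcp_rot: [-180.0, -0.0, -16.4]
ft_force: [0.8, -1.0, -0.3]
finger_gap: 0.3
grip_force: 0.3
```

>>> jog_arm --rows '[[[0, -8, 0], [0, 0, 0]], [[0, -16, 0], [0, 0, 0]], [[0, -24, 0], [0, 0, 0]], [[0, -32, 0], [0, 0, 0]], [[0, -40, 0], [0, 0, 0]], [[0, -48, 0], [0, 0, 0]], [[0, -56, 0], [0, 0, 0]], [[0, -63, 0], [0, 0, 0]], [[0, -69, 0], [0, 0, 0]], [[0, -74, 0], [0, 0, 0]]]'

```text
time: 16.1
tool_pos: [490.3, 31.8, 5.1]
tcp_rot: [180.0, 0.0, -16.4]
ft_force: [0.0, -0.3, 1.4]
finger_gap: -0.1
grip_force: 0.4
```

>>> jog_arm --rows '[[[0, -7, 0], [0, 0, 0]], [[0, -14, 0], [0, 0, 0]], [[0, -20, 0], [0, 0, 0]], [[0, -26, 0], [0, 0, 0]], [[0, -31, 0], [0, 0, 0]], [[0, -34, 0], [0, 0, 0]], [[0, -34, 0], [0, 0, 0]]]'

```text
time: 16.8
tool_pos: [499.8, 64.3, 5.1]
tcp_rot: [-180.0, 0.0, -16.4]
ft_force: [0.9, -0.6, 0.5]
finger_gap: 0.1
grip_force: 0.0
```

>>> jog_arm --rows '[[[0, 5, 0], [0, 0, 0]], [[0, 10, -20], [0, 0, 0]], [[0, 10, -60], [0, 0, 0]], [[0, 40, -100], [0, 0, 0]], [[0, 90, -100], [0, 0, 0]], [[0, 140, -100], [0, 0, 0]], [[0, 180, -100], [0, 0, 0]], [[0, 180, -100], [0, 0, 0]], [[0, 180, -100], [0, 0, 0]]]'

```text
time: 17.7
tool_pos: [448.3, -109.9, 105.1]
tcp_rot: [-180.0, -0.0, -16.6]
ft_force: [-0.7, 0.3, -0.5]
finger_gap: 0.1
grip_force: 0.0
```

```bash
python3 - <<'E'
from h import *
p,d=r.snapshot("top"); cv2.imwrite("pics/w7.png",cv2.resize(p[100:350,270:500],None,fx=2.4,fy=2.4))
g=p.max(2);m=(g<95).astype(np.uint8)
_,l,st,ce=cv2.connectedComponentsWithStats(m)
for i in range(1,len(st)):
    if 60<st[i,4]<600 and 300<ce[i][0]<450 and 180<ce[i][1]<310: print(st[i],tf(ray("top",*ce[i],8)).round(1))
E
```

```text
[310 188  56   9 156] [52.8 81.1]
[338 200  19  19 218] [29.2 52.6]
[339 241  15  15 116] [ 26.2 -15.9]
[337 260  16  15 122] [ 25.3 -49.4]
```

View pics/w7.png

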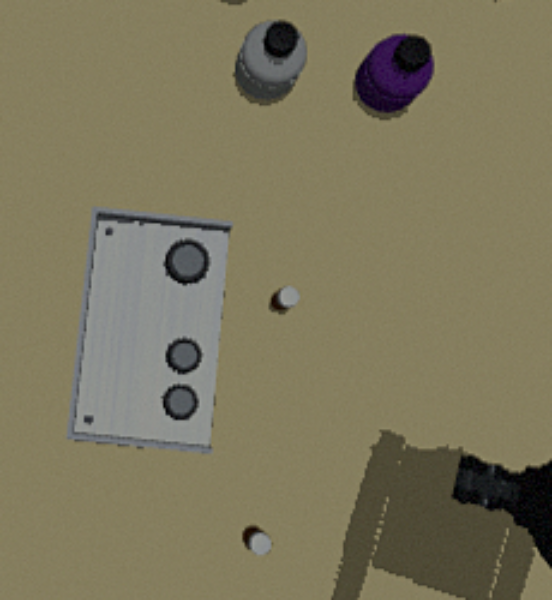

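All three caps lie inside the tray, at crop (187,262), (184,356) and (180,402), 25–29 mm past the mouth. The vials and bottle are standing and the arm is clear.

```bash
python3 -c "
from bench import r
print(r.hand_in())"
```

```text
the job is handed in; nothing more can be done
None
```

All three caps are inside the tray, 25–29 mm past its mouth, with the vials and bottle still standing and the arm clear; I handed the job in at about 18 s, and no verdict was returned.

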